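# Load a culture dish into the stage-top incubation chamber

## Robot

A 6-joint arm with a two-finger parallel gripper is mounted at the origin on the work surface. World frame = base frame: x ahead of the robot, y to its left, z up, the work surface at z = 0. Lengths are in m, angles in rad, forces in N, time in s.
With the tool pointing down it reaches from about 0.375 to 0.9 m from the base axis. Payload 3.1 kg.
Tool frame: the origin (TCP) lies at the very end of the fingers, on their centre line; the grasp point (between the pads) lies 19 mm behind it; z points along the fingers, y is the line along which they close (so a half turn about z gives the same grasp; the last joint's range is limited). The gripper opens to 85 mm and grips with 20 to 120 N. Pads are 22 mm wide; open, the fingers measure 114 mm over their backs; the gripper's body (76 mm by 85 mm) begins 54 mm behind the grasp point. The pads swing forward as they close: fully open they stand 13 mm farther back than shut.
Start: joints at [-1.284, 0.527, 1.433, -0, 1.181, -0.178], TCP at [0.281, -0.558, 0.231] pointing down, gripper open.
Joint ranges: [-3.08, 3.08], [-0.75, 2.2], [0.22, 2.44], [-1.43, 4.57], [0, 2.65], [-2.85, 2.85]. Speed limits (rad/s): [2.79, 2.79, 3.14, 3.14, 3.14, 3.14].

## Interface

Orientations are given as a unit quaternion [x, y, z, w].
In Python, from station import sense, snapshot, camera_params, sign_off gives the robot as it stands.
- The arm moves only by the shell command python3 -m handwheel 'ROWS' [OPENING] [FORCE]. ROWS is JSON, a list that holds one entry, the list of rows, each a list of 4 numbers: the shift along the tool's x, y, z in units of 25 mm (1.0 is 25 mm), then the turn about the tool's z in units of 6 degrees (1.0 is 6 degrees). A call has 1 to 20 rows; each row shifts and turns the commanded pose from where the row before left it, along the tool's axes as they then stand; what a row does not reach is not made up. A row lasts 1/8 s, in which the tool goes at most 62.5 mm and 10.7 degrees, less where a joint would pass 70% of its speed; a pose out of reach is approached as far as the arm can. A call is refused whole if a number of a shift passes 1 or a number of a turn 1, either way. A call with a gripper value outside its range is refused whole. OPENING is the finger opening in mm, from 0 to 85.4, set as the call begins (- or left out, the last holds). The fingers move at their own pace and stop on an object; FORCE is the grip in N (left out, the last holds). Time passes only in rows, so rows that do not move let the fingers close. It gives the time, the measured TCP pose, the force, the opening and the grip force at its end, in the units of the state.
- sense(): the state, without advancing time (a new reading comes with each control period).
- snapshot(name): name is "scene" or "top" or "wrist"; returns (picture, depth): 420x560x3 uint8, red, green, blue; 420x560 float32, m along the optical axis (not along the pixel's ray), 0 where there is no reading.
- camera_params(name): a dict with "mtx" (3x3 intrinsics, pixels), "D" ([k1, k2, p1, p2, k3] as OpenCV has them; the pictures are not rectified), "extrinsics" (4x4, takes a point from camera to world coordinates); the wrist camera has in their place "hand_eye" (4x4, takes a point from camera to tool coordinates, whose origin is the TCP and whose axes are the flange's). Camera axes: x right, y up, looking along -z (the intrinsics and any distortion apply to the point x, -y, -z); pixel columns grow to the right and rows downward; lengths in m; the calibration is good to about 2 mm. A picture is of the moment at which its call begins: read the wrist's pose just before it. camera_params takes no time and is no camera call.
- sign_off(): hands the job in; it is judged then, once.
The state is a dict: "t": time; "q": joint angles; "qd": joint speeds; "tau": joint torques, N m; "tcp_pos": TCP position; "tool_rot": TCP orientation; "force": force on the tool from outside, world axes, zero at the start; "ft_torque": the same for the moment, N m; "finger_gap": opening from 0.0 (shut) to 1.0 (fully open); "gripper_force": force on a finger pad.
Only numpy, scipy, OpenCV 4.12 (cv2) and the standard library are available. Lean on these libraries where they do the work, as an engineer would, in place of code of your own. Each camera call takes 0.05 s, during which the arm holds its last target. There are 200 camera calls.

## Task

Make the microscope's stage-top incubation chamber ready, from the bottom up: lay the flanged dish adapter in the round recess of the chamber's floor, stand the larger (50 mm) culture dish in the adapter's collar, put the steel hold-down ring on the dish so that it nests over the dish's rim, and last close the chamber with its windowed lid, flat on the walls all round with its bead inside them. Keep the dish level, set the dish and the lid down rather than dropping them, and leave the little dish, the dropper bottle and the objective where they stand.

Things in the scene. Friction and masses are not known exactly. Their poses are not given: they have to be found in the camera images.
- chamber: fixed black open-topped metal box, 160 (x) x 120 (y) x 34 mm high, walls 10 mm thick (140 x 100 mm clear inside), short connectors on its +x end. Origin: centre of underside, on the bench. Floor deck 7 mm above it with a central round recess, 88 mm wide, 3 mm deep, its floor 4 mm above the origin. Fingers have most room inside closing along its x. Stands left or right, yaw up to 0.5 rad
- adapter: loose aluminium dish adapter, 60 g: round flange 80 mm wide, 3 mm thick (the recess leaves 4 mm all round), on it a collar 62 mm wide, top at 9 mm: grip it there. Inside, a bore tapers from 60 mm at the mouth to 55.5 mm at a ledge 3 mm above the origin; 36 mm glass in the middle. Origin: centre of underside, z up. In place its origin is 4 mm above the chamber's
- dish: loose clear culture dish, open on top, 50 mm wide, 13 mm tall, 25 g. Origin: centre of underside, z up. In place it stands on the adapter's ledge, its origin 3 mm above the adapter's; its upper 7 mm stand out of the collar, to be gripped there
- hold_ring: loose stainless hold-down ring, 62 mm outside, 11 mm high, 42 mm hole, 110 g, lying right way up. Counterbored underneath, 4 mm deep, tapering from 60 mm at the mouth to 55.5 mm, to nest over the dish's rim. Origin: centre of underside, z up. In place its origin is 9 mm above the dish's, its underside 3 mm clear of the adapter
- chamber_lid: loose black lid, 220 g, plate 160 (x) x 120 (y) x 4 mm, glass window in an upstanding square aluminium frame, 56 x 56 mm outside, 12 mm high: grip it there. Rubber bead below, 5 mm high, 132 x 92 mm outside, goes inside the walls with 4 mm to spare. Origin: centre, underside of bead; plate top at 9, frame top at 21 mm. In place 29 mm above the chamber's origin, x along its x, either way round
- little_dish: bystander: little clear culture dish, open, 35 mm wide, 10 mm tall, loose. Origin: centre of its underside
- oil_bottle: bystander: amber dropper bottle with black cap, 26 mm in diameter, 52 mm tall, loose. Origin: centre of its underside
- objective: bystander: microscope objective standing on its mount, bright metal with a black band, 32 mm in diameter, 50 mm tall, loose. Origin: centre of its underside
Things that resemble listed ones, but are neither listed nor needed, are in the scene too. Leave any orange look-alike of the adapter alone. What is shaped like the dish but turquoise is not meant.

How it is judged:
On the way, in this order (a step that is already met when the one before it is completed fails the run):
1. the adapter lies flat in the recess of the chamber's floor (horizontal distance between adapter and chamber below 0.006 m and z of adapter in the frame of chamber between 0.0025 and 0.0055 m and angle between adapter's own z axis and vertical below 0.05 rad), for 0.2 s.
2. the dish stands on the ledge inside the adapter's collar, the adapter still in its recess (all of step 1 and horizontal distance between dish and adapter below 0.0045 m and z of dish in the frame of adapter between 0.0015 and 0.0045 m and angle between dish's own z axis and vertical below 0.06 rad), for 0.2 s.
3. the hold-down ring is nested over the dish's rim (all of step 2 and horizontal distance between hold_ring and dish below 0.0045 m and z of hold_ring in the frame of dish between 0.0075 and 0.0105 m and angle between hold_ring's own z axis and vertical below 0.07 rad), for 0.2 s.
4. the lid lies flat on the chamber's walls with its bead inside them (all of step 3 and horizontal distance between chamber_lid and chamber below 0.007 m and z of chamber_lid in the frame of chamber between 0.0275 and 0.0305 m and angle between chamber_lid's own z axis and vertical below 0.03 rad and angle between the x axis of chamber_lid and the x axis of chamber, either way round below 0.13 rad), for 0.2 s.
At the end, for the whole second after the job is handed in: Adapter in the recess (within 6 mm of centre, height +-1.5 mm), dish in the adapter (4.5 mm, +-1.5 mm), ring nested on the dish (4.5 mm, +-1.5 mm), each tilted under 0.05 to 0.07 rad; lid on the walls (7 mm, +-1.5 mm, tilt under 0.03, yaw within 0.13 rad); all released and at rest (all of step 4 and linear speed of each of adapter, dish, hold_ring, chamber_lid below 0.02 m/s); the robot touches nothing.
It fails at once if the little dish, the dropper bottle or the objective is moved more than 15 mm (distance of any of little_dish, oil_bottle, objective from where it was at the start of the episode above 0.015 m).
It fails at once if the dish is tilted more than 0.35 rad (angle between dish's own z axis and vertical above 0.35 rad).
It fails at once if the dish or the lid is dropped more than about a centimetre (faster than 0.45 m/s while the fingers do not touch it) ((contact force between the fingers and dish below 0.02 N and linear speed of dish above 0.45 m/s) or (contact force between the fingers and chamber_lid below 0.02 N and linear speed of chamber_lid above 0.45 m/s)).
It also fails if it takes over 136 s, if anything falls off the work surface, if the arm or the gripper's body presses on something with over 40 N, if the wrist force passes 120 N, or if a joint passes its speed limit or range.

## Working session

There is one attempt and no reset: what is moved stays moved. The work goes in short steps, Python scripts to look and compute and a shell command to move; the robot and the scene stay as the last step left them, time stands still between calls to the robot, and variables do not carry over. Pictures are saved under pics/ and viewed, at most 15 in all, crops included, and the job is handed in when it is done.

```bash
ls; mkdir -p pics; cat > h.py <<'E'
import numpy as np, cv2
from station import sense, snapshot, camera_params
from scipy.spatial.transform import Rotation as R
def grab(name,tag):
    s=sense(); p,d=snapshot(name); np.savez('pics/%s.npz'%tag,p=p,d=d,pos=s['tcp_pos'],rot=s['tool_rot']); cv2.imwrite('pics/%s.png'%tag,p[...,::-1]); return p,d
def cloud(name,tag,uv=None):
    """world xyz for every pixel (HxWx3)"""
    z=np.load('pics/%s.npz'%tag); d=z['d']; c=camera_params(name)
    h,w=d.shape; u,v=np.meshgrid(np.arange(w),np.arange(h))
    n=cv2.undistortPoints(np.stack([u,v],-1).reshape(-1,1,2).astype(float),np.array(c['mtx']),np.array(c['D'])).reshape(h,w,2)
    P=np.stack([n[...,0]*d,-n[...,1]*d,-d],-1)
    if 'extrinsics' in c: T=np.array(c['extrinsics'])
    else:
        T=np.eye(4);T[:3,:3]=R.from_quat(z['rot']).as_matrix();T[:3,3]=z['pos'];T=T@np.array(c['hand_eye'])
    W=P@T[:3,:3].T+T[:3,3]; W[d==0]=np.nan
    return W
E
python3 - <<'E'
from h import *
s=sense(); print(s)
grab('scene','s0');grab('top','t0')
for n in('scene','top','wrist'): print(n,camera_params(n))
E
```

```text
pics
{'t': 0.0, 'q': array([-1.28345985e+00,  5.28449067e-01,  1.43389784e+00,  4.06586759e-06,
        1.18139142e+00, -1.78475533e-01]), 'qd': array([-1.95651310e-03,  1.13578430e-03, -8.83190609e-04, -4.35417330e-04,
        1.21332604e-03,  1.09619539e-05]), 'tau': array([ 1.44440164e-04, -4.42353845e+01, -1.78022557e+01, -4.30753869e-05,
        8.50632205e-03, -8.02691034e-06]), 'tcp_pos': array([ 0.28055423, -0.55769791,  0.23034554]), 'tool_rot': array([ 9.72999399e-01,  2.30805152e-01, -5.64890207e-05, -1.07134952e-03]), 'force': array([-0.08939047,  0.77697429, -0.56002296]), 'ft_torque': array([-0.02253446,  0.03550586, -0.02851827]), 'gripper_force': 0.0, 'finger_gap': 1.0013349931993019}
scene {'mtx': array([[472.85617844,   0.        , 272.39893254],
       [  0.        , 472.85617844, 205.13251354],
       [  0.        ,   0.        ,   1.        ]]), 'D': array([0.01858686, 0.        , 0.        , 0.        , 0.        ]), 'extrinsics': array([[-1.23852545e-05, -6.57341939e-01,  7.53592446e-01,
         1.36330061e+00],
       [ 9.99995002e-01, -2.39063807e-03, -2.068
[... 611 characters left out ...]
9926971,  0.99483196,  1.04773533],
       [ 0.        ,  0.        ,  0.        ,  1.        ]])}
wrist {'mtx': array([[307.08249649,   0.        , 280.01251702],
       [  0.        , 307.08249649, 206.96566295],
       [  0.        ,   0.        ,   1.        ]]), 'D': array([-0.04327917,  0.        ,  0.        ,  0.        ,  0.        ]), 'hand_eye': array([[-1.51141260e-03,  9.54257832e-01,  2.98981113e-01,
         7.60144956e-02],
       [ 9.99998756e-01,  1.57745342e-03,  2.04475621e-05,
        -1.08482811e-03],
       [-4.52116534e-04,  2.98980772e-01, -9.54259029e-01,
        -1.44065021e-01],
       [ 0.00000000e+00,  0.00000000e+00,  0.00000000e+00,
         1.00000000e+00]])}
```

View pics/t0.png

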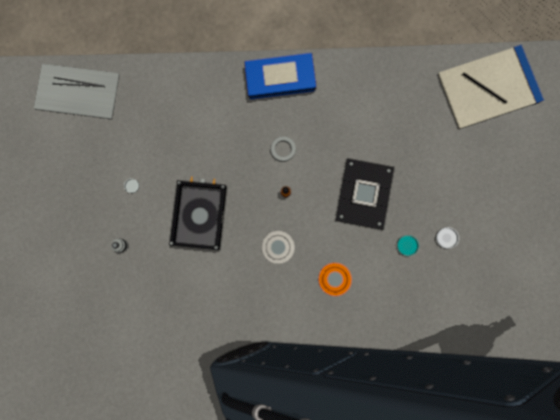

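View pics/s0.png

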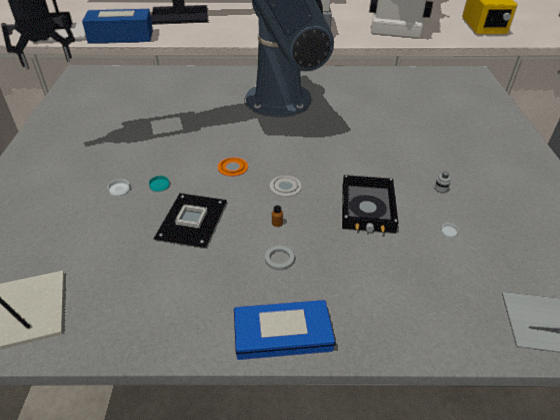

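Top view: chamber (198,215) with connectors pointing away from the robot (row 180), adapter (278,247), ring (283,149), bottle (286,192), lid (366,194), white/clear dish (447,238), little dish (132,186), objective (119,246). The orange (335,279) and turquoise (407,245) ones are decoys. The scene view agrees.

```bash
cat >> h.py <<'E'
def ray(name,uv,zh,tag=None):
    """pixels -> world at plane z=zh"""
    c=camera_params(name); n=cv2.undistortPoints(np.array(uv,float).reshape(-1,1,2),np.array(c['mtx']),np.array(c['D'])).reshape(-1,2)
    if 'extrinsics' in c: T=np.array(c['extrinsics'])
    else:
        z=np.load('pics/%s.npz'%tag); T=np.eye(4);T[:3,:3]=R.from_quat(z['rot']).as_matrix();T[:3,3]=z['pos'];T=T@np.array(c['hand_eye'])
    D=np.c_[n[:,0],-n[:,1],-np.ones(len(n))]@T[:3,:3].T
    return T[:3,3]+D*((zh-T[2,3])/D[:,2])[:,None]
E
python3 - <<'E'
from h import *
W=cloud('top','t0')
for k,uv,h in [('chamber',(199,215),.0),('adapter',(278,247),.005),('ring',(283,149),.011),('lid',(366,194),.021),('dish',(447,238),.013),('little',(132,186),.01),('obj',(119,246),.03),('bottle',(286,192),.04)]:
    print(k,ray('top',[uv],h)[0].round(4),W[uv[1],uv[0]].round(4))
p=cv2.imread('pics/t0.png')
for i,(a,b) in enumerate([((160,170),(240,260))]):
    pass
print('bench z',np.nanmedian(W[100:300,50:500,2]))
c=[cv2.resize(p[y:y+75,x:x+100],None,fx=4,fy=4,interpolation=2) for x,y in[(150,178),(318,157),(235,210),(400,205)]]
cv2.imwrite('pics/c0.png',np.vstack([np.hstack(c[:2]),np.hstack(c[2:])]))
E
```

```text
chamber [0.525  0.2098 0.    ] [0.5246 0.2091 0.0035]
adapter [0.4417 0.0147 0.005 ] [0.4417 0.0147 0.0011]
ring [ 0.6845 -0.0026  0.011 ] [ 6.873e-01 -2.500e-03 -1.000e-04]
lid [ 0.5655 -0.2019  0.021 ] [ 0.5675 -0.2045  0.007 ]
dish [ 0.4555 -0.3925  0.013 ] [ 0.4558 -0.3966  0.0018]
little [0.5999 0.3742 0.01  ] [6.016e-01 3.779e-01 2.000e-04]
obj [0.4514 0.3958 0.03  ] [0.4512 0.393  0.0372]
bottle [ 0.572  -0.0078  0.04  ] [ 0.5705 -0.0079  0.0508]
bench z -0.0005403241331654041
```

View pics/c0.png

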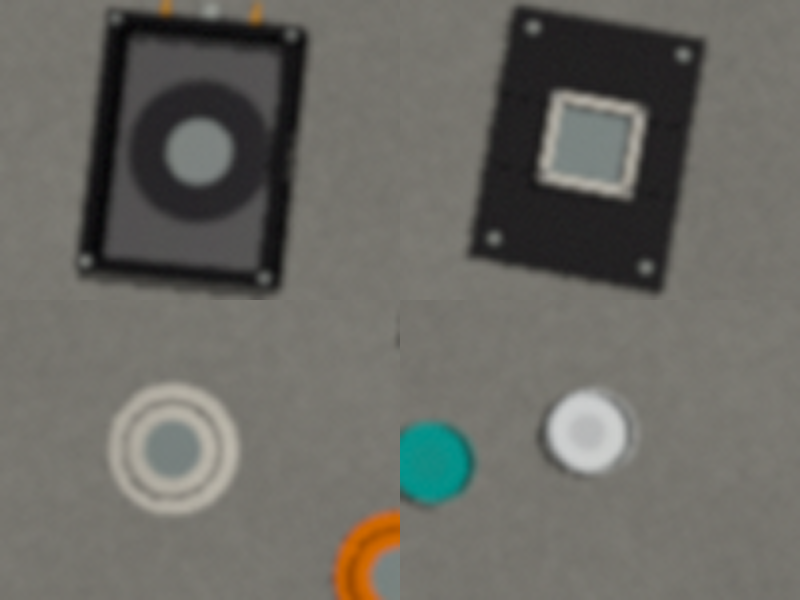

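Crops: chamber screws (115,17),(292,34),(265,278),(86,260) and recess centre (199,151); lid screws (533,27),(683,54),(646,267),(494,237), frame centre (593,145); adapter centre (173,449), dish base centre (586,431).

```bash
python3 - <<'E'
from h import *
f=lambda L,x0,y0,ox,oy:[(x0+(a-ox-1.5)/4,y0+(b-oy-1.5)/4) for a,b in L]
def quad(P):
    d=(P[0]+P[1]-P[2]-P[3])[:2]; e=(P[0]+P[3]-P[1]-P[2])[:2]
    print(P[:,:2].mean(0).round(4),'yaw x',np.arctan2(d[1],d[0]).round(3),'yaw from y',(np.arctan2(e[1],e[0])-np.pi/2).round(3),np.linalg.norm(d)/2,np.linalg.norm(e)/2)
quad(ray('top',f([(115,17),(292,34),(265,278),(86,260)],150,178,0,0),.034))
print('recess',ray('top',f([(199,151)],150,178,0,0),.004))
quad(ray('top',f([(533,27),(683,54),(646,267),(494,237)],318,157,400,0),.009))
print('frame',ray('top',f([(593,145)],318,157,400,0),.018))
print('adapter',ray('top',f([(173,449)],235,210,0,300),.004))
print('dish',ray('top',f([(586,431)],400,205,400,300),.001))
E
```

```text
[0.5237 0.2074] yaw x -0.114 yaw from y -0.119 0.1477866407861163 0.10809825088480869
recess [[0.52363651 0.20801704 0.004     ]]
[ 0.5697 -0.2014] yaw x -0.213 yaw from y -0.213 0.13354788538667564 0.09357646394614502
frame [[ 0.56872268 -0.20225447  0.018     ]]
adapter [[0.44197914 0.01498089 0.004     ]]
dish [[ 0.45738637 -0.39493246  0.001     ]]
```

```bash
cat >> h.py <<'E'
def go(x,y,z,a):
    """units: turn first, then shift in the turned tool axes"""
    s=sense(); p=s['tcp_pos']; M=R.from_quat(s['tool_rot']).as_matrix(); a0=np.arctan2(M[1,0],M[0,0]); c,n=np.cos(a),np.sin(a); d=np.array([x,y,z])-p
    print('t %.1f at %s a %.3f tilt %.4f | turn %.3f  shift x %.3f y %.3f z %.3f'%(s['t'],p.round(4),a0,np.arccos(-M[2,2]),-np.degrees((a-a0+np.pi)%(2*np.pi)-np.pi)/6,(d[0]*c+d[1]*n)/.025,(d[0]*n-d[1]*c)/.025,-d[2]/.025), 'F',s['force'].round(1),'gap',round(s['finger_gap'],3),'grip',round(s['gripper_force'],1))
E
python3 -c "
from h import *
go(.442,.015,.12,1.456)"
```

```text
t 0.1 at [ 0.2806 -0.5578  0.2304] a 0.466 tilt 0.0020 | turn -9.455  shift x 23.499 y 3.791 z 4.417 F [ 1.  -0.5  0.9] gap 0.998 grip 0.0
```

```bash
python3 -m handwheel '[[[0,0,0,-0.945],[0,0,0,-0.945],[0,0,0,-0.945],[0,0,0,-0.945],[0,0,0,-0.945],[0,0,0,-0.945],[0,0,0,-0.945],[0,0,0,-0.945],[0,0,0,-0.945],[0,0,0,-0.945],[0.98,0.158,0.18,0],[0.98,0.158,0.18,0],[0.98,0.158,0.18,0],[0.98,0.158,0.18,0],[0.98,0.158,0.18,0],[0.98,0.158,0.18,0],[0.98,0.158,0.18,0],[0.98,0.158,0.18,0],[0.98,0.158,0.18,0],[0.98,0.158,0.18,0]]]' 70 40
python3 -m handwheel '[[[0.98,0.158,0.18,0],[0.98,0.158,0.18,0],[0.98,0.158,0.18,0],[0.98,0.158,0.18,0],[0.98,0.158,0.18,0],[0.98,0.158,0.18,0],[0.98,0.158,0.18,0],[0.98,0.158,0.18,0],[0.98,0.158,0.18,0],[0.98,0.158,0.18,0],[0.98,0.158,0.18,0],[0.98,0.158,0.18,0],[0.98,0.158,0.18,0],[0.98,0.158,0.18,0],[0,0,0,0],[0,0,0,0]]]'
python3 -c "
from h import *
go(.442,.015,.12,1.456); grab('wrist','w1')"
```

```text
t: 2.6
tcp_pos: [0.3484, -0.3183, 0.186]
tool_rot: [0.747, 0.665, 0.0, -0.0]
force: [0.4, 0.5, -0.4]
finger_gap: 0.814
gripper_force: 0.0
t: 4.6
tcp_pos: [0.4424, 0.0147, 0.1233]
tool_rot: [0.747, 0.665, -0.0, 0.0]
force: [-0.4, 0.0, 0.1]
finger_gap: 0.821
gripper_force: 0.0
t 4.6 at [0.4424 0.0147 0.1233] a 1.456 tilt 0.0002 | turn -0.001  shift x 0.011 y -0.019 z 0.132 F [-0.4  0.   0.1] gap 0.821 grip 0.0
```

View pics/w1.png

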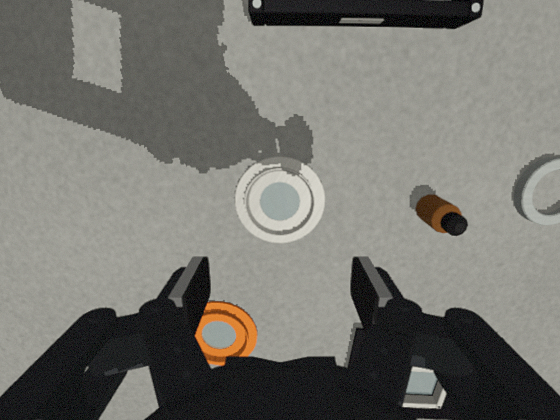

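The wrist view shows the adapter centred at about (280,200), with the bottle at the right. Position from this view:

```bash
python3 -c "
from h import *
print(ray('wrist',[(280,199.5)],.003,'w1'),ray('wrist',[(235,199.5),(325,199.5)],.003,'w1'))
W=cloud('wrist','w1'); print(W[200,280],W[200,245],W[260,200],W[262,197],W[262,360])
z=np.load('pics/w1.npz')['d']; print(z[262,190:212:3],z[262,355:372:3])
"
```

```text
[[0.44157003 0.0159266  0.003     ]] [[0.40151029 0.0206212  0.003     ]
 [0.48163337 0.01124463 0.003     ]]
[0.44153262 0.01560742 0.00350009] [0.41137766 0.02096464 0.00976591] [0.40596682 0.03035639 0.13970781] [0.40558875 0.03113779 0.14308747] [0.47896208 0.02195287 0.14194623]
[0.13953191 0.13941526 0.13898528 0.13892625 0.1382307  0.14148818
 0.14820507 0.29641756] [0.14254496 0.13832648 0.13892248 0.13805962 0.13790685 0.13888873]
```

```bash
python3 -c "
from h import *
W=cloud('wrist','w1')
for sl in [np.s_[250:300,165:212],np.s_[250:300,350:395]]:
    q=W[sl].reshape(-1,3); q=q[q[:,2]>.1]; print(np.percentile(q[:,2],[0,1,3,10]), q[:,:2].min(0),q[:,:2].max(0))
go(.4417,.0155,.010,1.456)
"
```

```text
[0.13180383 0.13352641 0.13525914 0.1384382 ] [0.39366129 0.00899081] [0.40839838 0.03296746]
[0.13216124 0.13341017 0.13511152 0.13854525] [4.74938512e-01 3.34217742e-04] [0.4908972  0.02328354]
t 4.7 at [0.4425 0.0144 0.1234] a 1.455 tilt 0.0002 | turn -0.009  shift x 0.041 y -0.036 z 4.535 F [-0.  -0.1  0.2] gap 0.822 grip 0.0
```

```bash
python3 -m handwheel '[[[0.04,-0.036,0.9,0],[0,0,0.9,0],[0,0,0.9,0],[0,0,0.9,0],[0,0,0.9,0],[0,0,0.3,0],[0,0,0.2,0],[0,0,0,0]]]' 
python3 -c "
from h import *
go(.4417,.0155,-.003,1.456)"
```

```text
t: 5.65
tcp_pos: [0.442, 0.0156, -0.0014]
tool_rot: [0.747, 0.665, 0.0, 0.0]
force: [-0.8, 0.1, -0.8]
finger_gap: 0.822
gripper_force: 0.0
t 5.7 at [ 0.442   0.0156 -0.0014] a 1.455 tilt 0.0005 | turn -0.009  shift x -0.007 y -0.013 z 0.063 F [-0.8  0.1 -0.8] gap 0.822 grip 0.0
```

```bash
python3 -m handwheel '[[[0,0,0.06,0],[0,0,0,0],[0,0,0,0],[0,0,0,0],[0,0,0,0],[0,0,0,0]]]' 50 40
python3 -c "
from h import *
go(.5237,.2077,.08,1.456)"
```

```text
t: 6.4
tcp_pos: [0.4422, 0.0157, -0.0017]
tool_rot: [0.747, 0.665, 0.001, 0.001]
force: [-1.3, -1.5, 9.3]
finger_gap: 0.71
gripper_force: 41.0
t 6.4 at [ 0.4422  0.0157 -0.0017] a 1.455 tilt 0.0020 | turn -0.010  shift x 8.001 y 2.359 z -3.267 F [-1.3 -1.5  9.3] gap 0.71 grip 41.0
```

```bash
python3 -m handwheel '[[[0,0,-0.8,0],[0,0,-0.8,0],[0,0,-0.8,0],[0,0,-0.8,0],[0.8,0.236,0,0],[0.8,0.236,0,0],[0.8,0.236,0,0],[0.8,0.236,0,0],[0.8,0.236,0,0],[0.8,0.236,0,0],[0.8,0.236,0,0],[0,0.236,0,0],[0,0.236,0,0],[0,0.236,0,0],[0,0,0,0],[0,0,0,0]]]' 
python3 -c "
from h import *
go(.5237,.2077,.08,1.456); grab('wrist','w2')"
```

```text
t: 8.4
tcp_pos: [0.5162, 0.1478, 0.0767]
tool_rot: [0.747, 0.665, -0.0, -0.0]
force: [-0.7, -0.2, -0.7]
finger_gap: 0.709
gripper_force: 44.8
t 8.4 at [0.5162 0.1478 0.0767] a 1.455 tilt 0.0008 | turn -0.012  shift x 2.416 y 0.022 z -0.131 F [-0.7 -0.2 -0.7] gap 0.709 grip 44.8
```

View pics/w2.png

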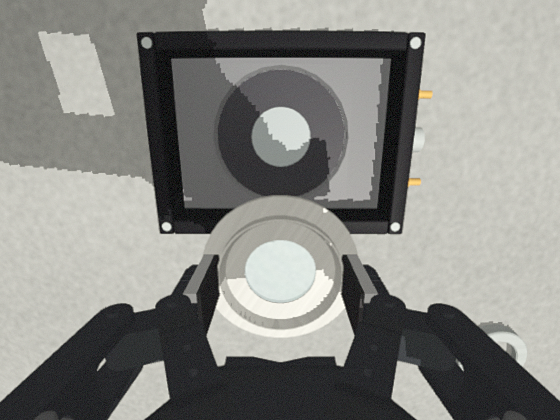

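Held adapter: glass centre (281,269), flange x 204–358. Chamber screws (147,43),(415,43),(395,227),(166,227); recess rim about x 215–348.

```bash
python3 -c "
from h import *
P=ray('wrist',[(147,43),(415,43),(395,227),(166,227)],.034,'w2'); print(P.mean(0),P)
e=(P[1]+P[2]-P[0]-P[3])/2;print(np.arctan2(e[1],e[0]),np.linalg.norm(e))
print('recess',ray('wrist',[(281.5,132)],.007,'w2'),'centre glass',ray('wrist',[(281,137)],.004,'w2'))
print('adapter',ray('wrist',[(281,269)],.0815,'w2'),ray('wrist',[(204,260),(358,260)],.0815,'w2'))
W=cloud('wrist','w2'); print(W[269,281],W[230,281],W[325,281])
q=W[...,2]; 
m=(q>.0795)&(q<.083); ys,xs=np.where(m[190:345,195:365]); print(xs.min()+195,xs.max()+195,ys.min()+190,ys.max()+190)
"
```

```text
[0.52258728 0.20684143 0.034     ] [[0.45509857 0.26986242 0.034     ]
 [0.6031376  0.25238117 0.034     ]
 [0.59054004 0.14377502 0.034     ]
 [0.44157292 0.16134712 0.034     ]]
-0.11747885464062376 0.1495337709323353
recess [[0.52362223 0.21073229 0.007     ]] centre glass [[0.52287614 0.20721836 0.004     ]]
adapter [[0.51575516 0.14816748 0.0815    ]] [[0.47773609 0.157691   0.0815    ]
 [0.55493666 0.14858579 0.0815    ]]
[0.5157969  0.14853882 0.08217781] [0.51828808 0.16982047 0.08273952] [0.51217977 0.1177319  0.0860973 ]
203 357 195 336
```

```bash
python3 -m handwheel '[[[0.8,0,0,0],[0.8,0.01,0,0],[0.777,0,0,0],[0,0,0.5,0],[0,0,0.6,0],[0,0,0.6,0],[0,0,0.6,0],[0,0,0.3,0],[0,0,0.2,0],[0,0,0.1,0],[0,0,0.05,0],[0,0,0,0]]]' 
python3 -c "
from h import *
go(.5233,.2068,.0023,1.456)"
```

```text
t: 9.95
tcp_pos: [0.5239, 0.2072, 0.0033]
tool_rot: [0.747, 0.665, 0.0, 0.0]
force: [-0.1, 0.7, 0.6]
finger_gap: 0.705
gripper_force: 44.8
t 9.9 at [0.5239 0.2072 0.0033] a 1.455 tilt 0.0006 | turn -0.005  shift x -0.019 y -0.021 z 0.041 F [-0.1  0.7  0.6] gap 0.705 grip 44.8
```

```bash
python3 -m handwheel '[[[-0.015,-0.015,0.04,0],[0,0,0.02,0],[0,0,0,0],[0,0,0,0]]]' 
python3 -m handwheel '[[[0,0,0,0],[0,0,0,0],[0,0,0,0],[0,0,-0.3,0],[0,0,-0.9,0],[0,0,-0.9,0],[0,0,-0.9,0],[0,0,-0.9,0],[0,0,-0.9,0],[0,0,0,0],[0,0,0,0]]]' 76
python3 -c "
from h import *
go(.4575,-.395,.125,1.456); p,d=grab('wrist','w3'); cv2.imwrite('pics/w3c.png',cv2.resize(p[80:320,130:430,::-1],None,fx=2,fy=2))"
```

```text
t: 10.45
tcp_pos: [0.5236, 0.207, 0.0024]
tool_rot: [0.747, 0.665, 0.0, 0.0]
force: [-0.4, -0.1, 5.2]
finger_gap: 0.709
gripper_force: 45.4
t: 11.82
tcp_pos: [0.5227, 0.2067, 0.1211]
tool_rot: [0.747, 0.665, -0.0, -0.0]
force: [-0.4, 0.2, 0.0]
finger_gap: 0.893
gripper_force: 0.0
t 11.8 at [0.5227 0.2067 0.1211] a 1.455 tilt 0.0009 | turn -0.006  shift x -24.210 y 0.167 z -0.155 F [-0.4  0.2  0. ] gap 0.893 grip 0.0
```

View pics/w3c.png

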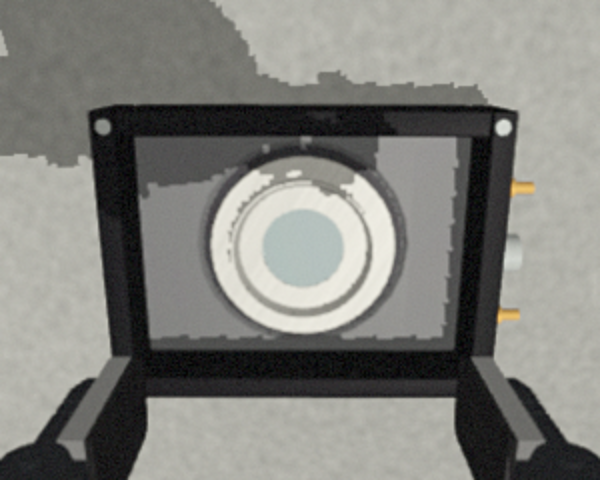

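Adapter sits in the recess: flange centre crop (303,245), glass (303,248), near-even dark margin round it.

```bash
python3 -c "
from h import *
print(ray('wrist',[(281.3,202.3)],.007,'w3'),ray('wrist',[(281.3,203.8)],.0055,'w3'))
W=cloud('wrist','w3')
# flange and deck heights
print(W[200,240],W[205,325])
import sys
m=(W[...,2]>.010)&(W[...,2]<.0155)
"
```

```text
[[0.52276894 0.20709175 0.007     ]] [[0.52256299 0.20527481 0.0055    ]]
[0.48720771 0.21358194 0.00769077] [0.56042241 0.20089123 0.00928834]
```

```bash
python3 -m handwheel '[[[-1,0.007,0,0],[-1,0.007,0,0],[-1,0.007,0,0],[-1,0.007,0,0],[-1,0.007,0,0],[-1,0.007,0,0],[-1,0.007,0,0],[-1,0.007,0,0],[-1,0.007,0,0],[-1,0.007,0,0],[-1,0.007,0,0],[-1,0.007,0,0],[-1,0.007,0,0],[-1,0.007,0,0],[-1,0.007,0,0],[-1,0.007,0,0],[-1,0.007,0,0],[-1,0.007,0,0],[-1,0.007,0,0],[-1,0.007,0,0]]]' 62 30
python3 -m handwheel '[[[-1,0.007,0,0],[-1,0.007,0,0],[-1,0.007,0,0],[-1,0.007,0,0],[-0.2,0.007,0,0],[0,0,0,0],[0,0,0,0]]]'
python3 -c "
from h import *
go(.4575,-.395,.125,1.456); p,d=grab('wrist','w4'); cv2.imwrite('pics/w4c.png',cv2.resize(p[80:320,130:430,::-1],None,fx=2,fy=2))"
```

```text
t: 14.38
tcp_pos: [0.4684, -0.2905, 0.1203]
tool_rot: [0.747, 0.665, -0.0, -0.001]
force: [-0.1, 0.2, -0.2]
finger_gap: 0.723
gripper_force: 0.0
t: 15.25
tcp_pos: [0.4578, -0.3935, 0.1215]
tool_rot: [0.746, 0.665, 0.0, -0.001]
force: [0.5, -0.2, -0.3]
finger_gap: 0.723
gripper_force: 0.0
t 15.2 at [ 0.4578 -0.3935  0.1215] a 1.456 tilt 0.0013 | turn 0.001  shift x -0.061 y -0.005 z -0.142 F [ 0.5 -0.2 -0.3] gap 0.723 grip 0.0
```

View pics/w4c.png

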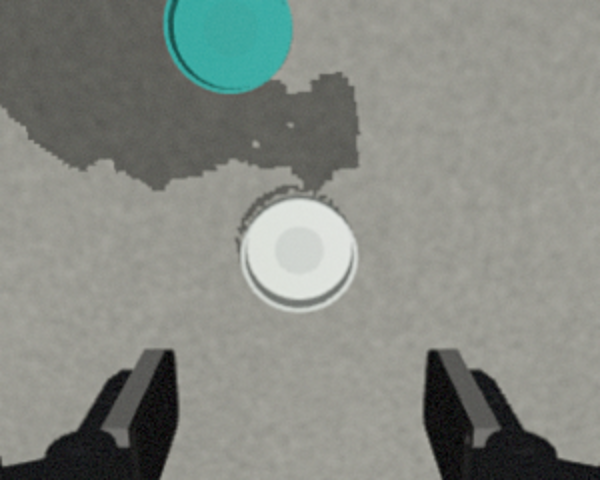

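Dish base centre at crop (300,249), rim x 241–358 with bottom 312 (centre ≈(299.5,255)).

```bash
python3 -c "
from h import *
print(ray('wrist',[(279.6,204.2)],.0015,'w4'),ray('wrist',[(279.4,207.3)],.013,'w4'),ray('wrist',[(250.3,207),(308.7,207)],.013,'w4'))
go(.458,-.3945,.003,1.456)"
```

```text
[[ 0.45602186 -0.3963219   0.0015    ]] [[ 0.45595052 -0.39561987  0.013     ]] [[ 0.43105824 -0.39244476  0.013     ]
 [ 0.48107391 -0.39827627  0.013     ]]
t 15.3 at [ 0.4579 -0.3935  0.1215] a 1.456 tilt 0.0011 | turn 0.003  shift x -0.040 y 0.008 z 4.741 F [ 0.3 -1.1 -0.2] gap 0.722 grip 0.0
```

```bash
python3 -m handwheel '[[[-0.108,-0.064,0.8,0],[0,0,0.9,0],[0,0,0.9,0],[0,0,0.9,0],[0,0,0.7,0],[0,0,0.35,0],[0,0,0.15,0],[0,0,0,0],[0,0,0,0]]]' 
python3 -m handwheel '[[[0,0,0,0],[0,0,0,0],[0,0,0,0],[0,0,0,0],[0,0,0,0],[0,0,0,0]]]' 42 25
python3 -m handwheel '[[[0,0,-0.2,0],[0,0,-0.8,0],[0,0,-0.9,0],[0,0,-0.9,0],[0,0,-0.4,0],[0,0,0,0],[0,0,0,0]]]'
python3 -c "
from h import *
go(.5227,.2066,.08,1.456); p,d=grab('wrist','w5'); cv2.imwrite('pics/w5c.png',cv2.resize(p[150:390,130:430,::-1],None,fx=2,fy=2))"
```

```text
t: 16.42
tcp_pos: [0.4563, -0.3976, 0.0047]
tool_rot: [0.747, 0.665, -0.0, 0.001]
force: [-0.6, 0.7, -0.2]
finger_gap: 0.727
gripper_force: 0.0
t: 17.18
tcp_pos: [0.4562, -0.3975, 0.0049]
tool_rot: [0.747, 0.665, -0.0, 0.001]
force: [-0.5, 0.7, 5.8]
finger_gap: 0.572
gripper_force: 26.0
t: 18.05
tcp_pos: [0.4556, -0.3967, 0.0835]
tool_rot: [0.747, 0.665, 0.0, -0.001]
force: [0.9, 0.3, 0.1]
finger_gap: 0.574
gripper_force: 26.0
t 18.1 at [ 0.4556 -0.3967  0.0835] a 1.455 tilt 0.0013 | turn -0.006  shift x 24.280 y -0.098 z 0.141 F [0.9 0.3 0.1] gap 0.574 grip 26.0
```

View pics/w5c.png

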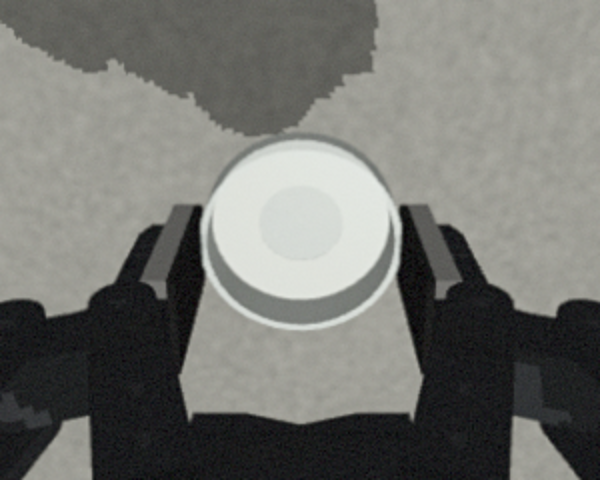

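Dish held level; base disc crop x 212–389, y 140–299, centre (300.5,220).

```bash
python3 -c "
from h import *
print(ray('wrist',[(280,259.5)],.0798,'w5'),ray('wrist',[(281,265)],.0916,'w5'))
W=cloud('wrist','w5');print(W[265,280],W[235,280],W[290,280])"
```

```text
[[ 0.45475007 -0.39522455  0.0798    ]] [[ 0.45560128 -0.39228614  0.0916    ]]
[ 0.45448747 -0.39747122  0.08170559] [ 0.45649651 -0.38037224  0.08181243] [ 0.45269152 -0.41275578  0.08149563]
```

```bash
python3 -m handwheel '[[[1,0,0,0],[1,0,0,0],[1,0,0,0],[1,0,0,0],[1,0,0,0],[1,0,0,0],[1,0,0,0],[1,0,0,0],[1,0,0,0],[1,0,0,0],[1,0,0,0],[1,0,0,0],[1,0,0,0],[1,0,0,0],[1,0,0,0],[1,0,0,0],[1,0,0,0],[1,0,0,0],[1,0,0,0],[1,0,0,0]]]'
python3 -m handwheel '[[[1,-0.05,0,0],[1,-0.05,0,0],[1,0,0,0],[0.9,0,0,0],[0.3,0,0,0],[0,0,0,0],[0,0,0,0]]]'
python3 -c "
from h import *
go(.5227,.2066,.03,1.456)"
```

```text
t: 20.6
tcp_pos: [0.5132, 0.1013, 0.0842]
tool_rot: [0.747, 0.665, 0.0, 0.0]
force: [0.7, -0.1, -0.2]
finger_gap: 0.564
gripper_force: 26.0
t: 21.48
tcp_pos: [0.5229, 0.2036, 0.084]
tool_rot: [0.747, 0.665, -0.0, -0.0]
force: [0.2, -0.2, -0.0]
finger_gap: 0.574
gripper_force: 26.0
t 21.5 at [0.5229 0.2036 0.084 ] a 1.455 tilt 0.0005 | turn -0.009  shift x 0.119 y -0.021 z 2.161 F [ 0.2 -0.2 -0. ] gap 0.574 grip 26.0
```

```bash
python3 -m handwheel '[[[0.073,0.008,0.4,0],[0,0,0.6,0],[0,0,0.6,0],[0,0,0.5,0],[0,0,0.35,0],[0,0,0.2,0],[0,0,0.1,0],[0,0,0.05,0],[0,0,0,0],[0,0,0,0]]]'
python3 -c "
from h import *
go(.5233,.2054,.0119,1.456)"
```

```text
t: 22.72
tcp_pos: [0.5238, 0.206, 0.0144]
tool_rot: [0.747, 0.665, 0.0, 0.0]
force: [-0.6, -0.4, -0.4]
finger_gap: 0.576
gripper_force: 26.0
t 22.7 at [0.5238 0.206  0.0144] a 1.455 tilt 0.0007 | turn -0.006  shift x -0.026 y -0.018 z 0.100 F [-0.6 -0.4 -0.4] gap 0.576 grip 26.0
```

```bash
python3 -m handwheel '[[[-0.02,-0.02,0.06,0],[0,0,0.04,0],[0,0,0.02,0],[0,0,0,0],[0,0,0,0]]]'
python3 -c "
from h import *
go(.5233,.2054,.0119,1.456)"
```

```text
t: 23.35
tcp_pos: [0.523, 0.2054, 0.0119]
tool_rot: [0.747, 0.665, 0.0, 0.0]
force: [-1.5, -0.9, 6.8]
finger_gap: 0.571
gripper_force: 26.6
t 23.4 at [0.523  0.2054 0.0119] a 1.455 tilt 0.0001 | turn -0.005  shift x -0.000 y 0.014 z 0.000 F [-1.5 -0.9  6.8] gap 0.571 grip 26.6
```

Contact on the ledge at the expected height. Release, lift and look.

```bash
python3 -m handwheel '[[[0,0,0,0],[0,0,0,0],[0,0,0,0],[0,0,0,0],[0,0,-0.3,0],[0,0,-0.9,0],[0,0,-0.9,0],[0,0,-0.9,0],[0,0,-0.9,0],[0,0,-0.5,0],[0,0,0,0],[0,0,0,0]]]' 72
python3 -c "
from h import *
go(.6845,-.0026,.12,1.456); p,d=grab('wrist','w6'); cv2.imwrite('pics/w6c.png',cv2.resize(p[80:320,130:430,::-1],None,fx=2,fy=2))"
```

```text
t: 24.85
tcp_pos: [0.5224, 0.2054, 0.1204]
tool_rot: [0.747, 0.665, -0.001, -0.0]
force: [-0.4, -0.2, -0.6]
finger_gap: 0.84
gripper_force: 0.0
t 24.9 at [0.5224 0.2054 0.1204] a 1.455 tilt 0.0014 | turn -0.005  shift x -7.522 y 7.392 z 0.017 F [-0.4 -0.2 -0.6] gap 0.84 grip 0.0
```

View pics/w6c.png

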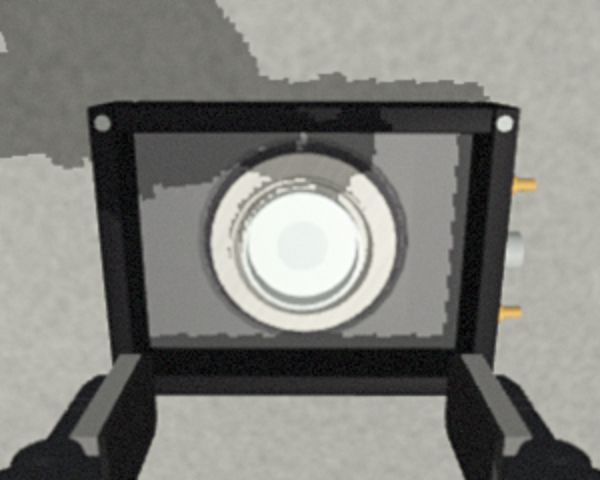

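Dish stands in the collar, base centre crop (303,244), concentric. Now the ring.

```bash
python3 -m handwheel '[[[-0.836,0.821,0,0],[-0.836,0.821,0,0],[-0.836,0.821,0,0],[-0.836,0.821,0,0],[-0.836,0.821,0,0],[-0.836,0.821,0,0],[-0.836,0.821,0,0],[-0.836,0.821,0,0],[-0.836,0.821,0,0],[0,0,0,0],[0,0,0,0]]]' 72 40
python3 -c "
from h import *
print('dish',ray('wrist',[(281,201.6)],.009,'w6'))
go(.6845,-.0026,.12,1.456); p,d=grab('wrist','w7'); cv2.imwrite('pics/w7c.png',cv2.resize(p[80:320,130:430,::-1],None,fx=2,fy=2))"
```

```text
t: 26.28
tcp_pos: [0.6835, -0.0019, 0.1199]
tool_rot: [0.747, 0.665, -0.001, -0.001]
force: [-0.5, 0.6, -0.6]
finger_gap: 0.843
gripper_force: 0.0
dish [[0.52236892 0.20717312 0.009     ]]
t 26.3 at [ 0.6835 -0.0019  0.1199] a 1.455 tilt 0.0032 | turn -0.007  shift x -0.021 y 0.042 z -0.005 F [-0.5  0.6 -0.6] gap 0.843 grip 0.0
```

View pics/w7c.png

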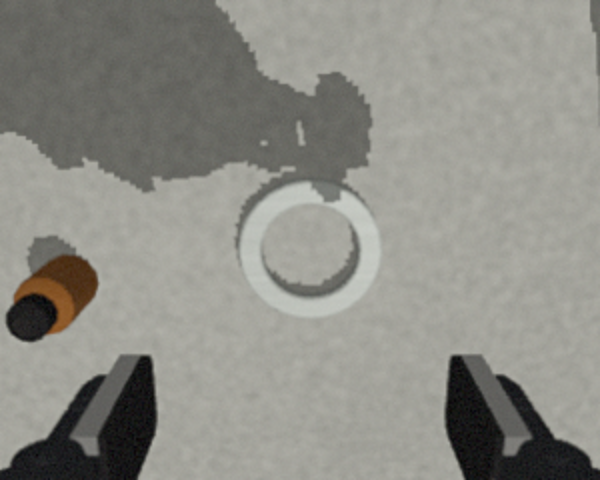

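Ring outer x 239–381, y 180–318, centre crop (310,249).

```bash
python3 -c "
from h import *
P=ray('wrist',[(284.6,204.1),(249.2,204),(320.2,204)],.011,'w7'); print(P,np.linalg.norm(P[1]-P[2]))
go(P[0,0]+.0004,P[0,1],.0,1.456)"
```

```text
[[ 0.68614975 -0.00185357  0.011     ]
 [ 0.65587833  0.00177018  0.011     ]
 [ 0.71660543 -0.00531465  0.011     ]] 0.061138988984582525
t 26.3 at [ 0.6835 -0.0016  0.1202] a 1.456 tilt 0.0028 | turn -0.000  shift x 0.003 y 0.123 z 4.807 F [0.4 0.2 0.8] gap 0.843 grip 0.0
```

```bash
python3 -m handwheel '[[[0.003,0.123,0.8,0],[0,0,0.9,0],[0,0,0.9,0],[0,0,0.9,0],[0,0,0.7,0],[0,0,0.45,0],[0,0,0.2,0],[0,0,0,0],[0,0,0,0]]]' 
python3 -m handwheel '[[[0,0,0,0],[0,0,0,0],[0,0,0,0],[0,0,0,0],[0,0,0,0],[0,0,0,0]]]' 52 40
python3 -m handwheel '[[[0,0,-0.3,0],[0,0,-0.9,0],[0,0,-0.9,0],[0,0,-0.9,0],[0,0,-0.3,0],[0,0,0,0],[0,0,0,0]]]'
python3 -c "
from h import *
go(.5227,.2068,.08,1.456); p,d=grab('wrist','w8'); cv2.imwrite('pics/w8c.png',cv2.resize(p[150:390,130:430,::-1],None,fx=2,fy=2))"
```

```text
t: 27.45
tcp_pos: [0.6886, -0.003, 0.0007]
tool_rot: [0.747, 0.665, 0.001, 0.001]
force: [-0.2, 0.0, 0.3]
finger_gap: 0.841
gripper_force: 0.0
t: 28.2
tcp_pos: [0.6886, -0.0031, 0.0012]
tool_rot: [0.747, 0.665, 0.001, 0.001]
force: [-1.7, 0.3, 6.1]
finger_gap: 0.7
gripper_force: 42.7
t: 29.08
tcp_pos: [0.6872, -0.0028, 0.0816]
tool_rot: [0.747, 0.665, -0.001, -0.001]
force: [0.0, 0.0, -1.1]
finger_gap: 0.698
gripper_force: 43.5
t 29.1 at [ 0.6872 -0.0028  0.0816] a 1.455 tilt 0.0016 | turn -0.006  shift x 7.577 y -7.498 z 0.064 F [ 0.   0.  -1.1] gap 0.698 grip 43.5
```

View pics/w8c.png

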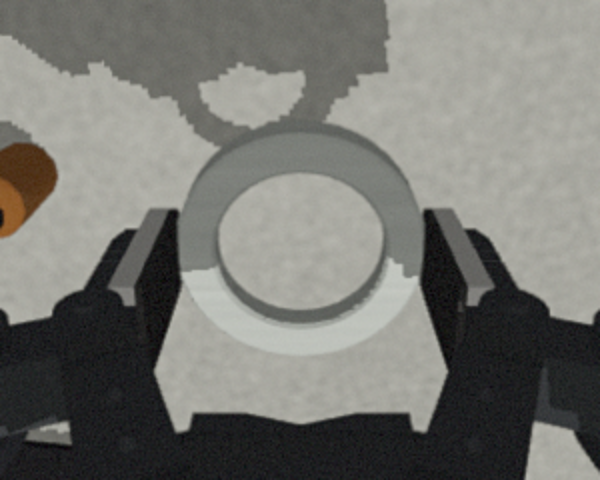

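Ring held level; top hole edges crop x 218–385, y 172–325; outer bottom edge 355.

```bash
python3 -c "
from h import *
print(ray('wrist',[(280,273.5),(280,270.8)],.0914,'w8'))
print(ray('wrist',[(280,235.5),(280,312),(280,326.7)],.0914,'w8'))
go(.5227,.2068,.08,1.456)
W=cloud('wrist','w8');print(W[320,280],W[225,280])"
```

```text
[[ 6.86291957e-01 -2.11352494e-03  9.14000000e-02]
 [ 6.86466726e-01 -6.26131380e-04  9.14000000e-02]]
[[ 0.68865386  0.01798792  0.0914    ]
 [ 0.68366923 -0.02443468  0.0914    ]
 [ 0.68259713 -0.03355887  0.0914    ]]
t 29.1 at [ 0.6871 -0.0028  0.0813] a 1.455 tilt 0.0021 | turn -0.006  shift x 7.577 y -7.495 z 0.053 F [-0.7 -1.4 -1.1] gap 0.699 grip 43.5
[ 0.68334873 -0.02719597  0.09421061] [0.68933798 0.02379286 0.09284707]
```

```bash
python3 -m handwheel '[[[0.84,-0.83,0,0],[0.84,-0.83,0,0],[0.84,-0.83,0,0],[0.84,-0.83,0,0],[0.84,-0.83,0,0],[0.84,-0.83,0,0],[0.84,-0.83,0,0],[0.84,-0.83,0,0],[0.84,-0.83,0,0],[0,0,0,0],[0,0,0,0],[0,0,0.5,0],[0,0,0.6,0],[0,0,0.4,0],[0,0,0.3,0],[0,0,0.2,0],[0,0,0,0],[0,0,0,0]]]'
python3 -c "
from h import *
go(.5232,.2066,.0172,1.456)"
```

```text
t: 31.38
tcp_pos: [0.5244, 0.2064, 0.0326]
tool_rot: [0.747, 0.665, 0.0, 0.0]
force: [1.1, -1.0, -0.5]
finger_gap: 0.704
gripper_force: 43.5
t 31.4 at [0.5244 0.2064 0.0326] a 1.455 tilt 0.0007 | turn -0.005  shift x 0.001 y -0.050 z 0.616 F [ 1.1 -1.  -0.5] gap 0.704 grip 43.5
```

```bash
python3 -m handwheel '[[[0,-0.05,0.1,0],[0,0,0.15,0],[0,0,0.1,0],[0,0,0.08,0],[0,0,0.05,0],[0,0,0,0],[0,0,0,0]]]'
python3 -c "
from h import *
go(.5232,.2066,.0172,1.456)"
```

```text
t: 32.25
tcp_pos: [0.523, 0.2065, 0.0204]
tool_rot: [0.747, 0.665, 0.0, 0.0]
force: [-0.2, -0.2, -0.6]
finger_gap: 0.702
gripper_force: 43.5
t 32.2 at [0.523  0.2065 0.0204] a 1.455 tilt 0.0002 | turn -0.006  shift x 0.006 y 0.006 z 0.127 F [-0.2 -0.2 -0.6] gap 0.702 grip 43.5
```

```bash
python3 -m handwheel '[[[0,0,0.05,0],[0,0,0.05,0],[0,0,0.03,0],[0,0,0,0],[0,0,0,0]]]'
python3 -c "
from h import *
go(.5232,.2066,.0172,1.456)"
```

```text
t: 32.88
tcp_pos: [0.5229, 0.2065, 0.0174]
tool_rot: [0.747, 0.665, 0.0, 0.0]
force: [-1.5, -0.2, 3.4]
finger_gap: 0.702
gripper_force: 44.0
t 32.9 at [0.5229 0.2065 0.0174] a 1.456 tilt 0.0001 | turn -0.005  shift x 0.006 y 0.010 z 0.006 F [-1.5 -0.2  3.4] gap 0.702 grip 44.0
```

```bash
python3 -m handwheel '[[[0,0,0,0],[0,0,0,0],[0,0,0,0],[0,0,0,0],[0,0,-0.3,0],[0,0,-0.9,0],[0,0,-0.9,0],[0,0,-0.9,0],[0,0,-0.9,0],[0,0,-0.4,0],[0,0,0,0],[0,0,0,0]]]' 74
python3 -c "
from h import *
go(.569,-.202,.13,1.358); p,d=grab('wrist','w9'); cv2.imwrite('pics/w9c.png',cv2.resize(p[80:320,130:430,::-1],None,fx=2,fy=2))
W=cloud('wrist','w9')
# ring top plane fit, collar flange
m=(abs(W[...,2]-.027)<.0035)&(np.hypot(W[...,0]-.5227,W[...,1]-.2066)<.031)
q=W[m]; A=np.c_[q[:,:2]-q[:,:2].mean(0),np.ones(len(q))]; print(len(q),np.linalg.lstsq(A,q[:,2],rcond=None)[0],q[:,:2].min(0),q[:,:2].max(0))"
```

```text
t: 34.38
tcp_pos: [0.5223, 0.2063, 0.1239]
tool_rot: [0.747, 0.665, -0.001, -0.0]
force: [-1.0, -0.6, -0.1]
finger_gap: 0.863
gripper_force: 0.0
t 34.4 at [0.5223 0.2063 0.1239] a 1.455 tilt 0.0015 | turn 0.930  shift x -15.571 y 5.274 z -0.245 F [-1.  -0.6 -0.1] gap 0.863 grip 0.0
2325 [-4.22188298e-05  1.59762759e-03  2.81785308e-02] [0.49177832 0.17597212] [0.55197436 0.23752905]
```

View pics/w9c.png

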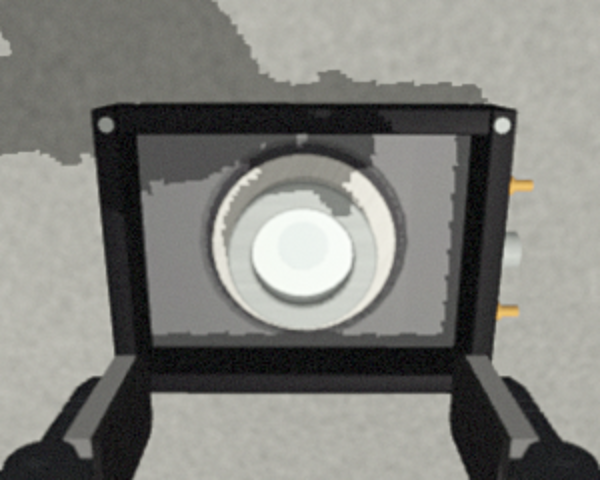

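Ring nested, level and concentric (fit tilt <0.002). Now the lid.

```bash
python3 -m handwheel '[[[0,0,-0.2,0.93],[-0.973,0.33,0,0],[-0.973,0.33,0,0],[-0.973,0.33,0,0],[-0.973,0.33,0,0],[-0.973,0.33,0,0],[-0.973,0.33,0,0],[-0.973,0.33,0,0],[-0.973,0.33,0,0],[-0.973,0.33,0,0],[-0.973,0.33,0,0],[-0.973,0.33,0,0],[-0.973,0.33,0,0],[-0.973,0.33,0,0],[-0.973,0.33,0,0],[-0.973,0.33,0,0],[-0.973,0.33,0,0],[0,0,0,0],[0,0,0,0]]]' 72 60
python3 -c "
from h import *
go(.569,-.202,.13,1.358); p,d=grab('wrist','w10')"
```

```text
t: 36.8
tcp_pos: [0.5693, -0.2013, 0.1293]
tool_rot: [0.778, 0.628, -0.0, -0.001]
force: [0.3, 0.8, 0.2]
finger_gap: 0.842
gripper_force: 0.0
t 36.8 at [ 0.5693 -0.2013  0.1293] a 1.358 tilt 0.0015 | turn -0.003  shift x -0.028 y -0.007 z -0.029 F [0.3 0.8 0.2] gap 0.842 grip 0.0
```

View pics/w10.png

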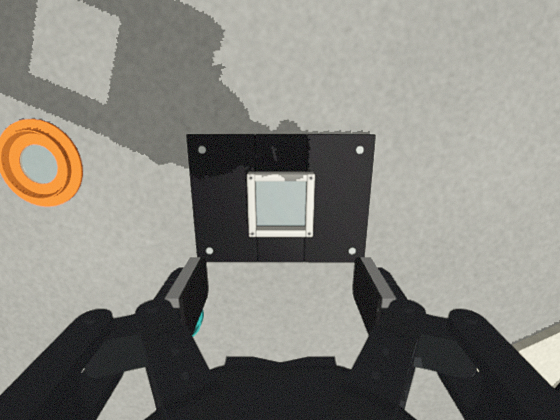

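Lid screws (202,150),(360,150),(352,251),(209,251); frame top x 247–314, y 173–237; square to the gripper.

```bash
python3 -c "
from h import *
P=ray('wrist',[(202,150),(360,150),(352,251),(209,251)],.009,'w10'); print(P.mean(0))
e=(P[1]+P[2]-P[0]-P[3])/2;print(np.arctan2(e[1],e[0]),np.linalg.norm(e))
P=ray('wrist',[(247.5,174),(314,174),(313,237),(248,237)],.021,'w10'); print(P.mean(0))
e=(P[1]+P[2]-P[0]-P[3])/2;print(np.arctan2(e[1],e[0]),np.linalg.norm(e))
go(.569,-.202,.012,1.358)"
```

```text
[ 0.56832457 -0.20330707  0.009     ]
-0.21433354019921372 0.13540788356921232
[ 0.56832023 -0.20281769  0.021     ]
-0.21433168762453866 0.056632053627758736
t 36.9 at [ 0.5693 -0.2009  0.1293] a 1.358 tilt 0.0015 | turn 0.003  shift x -0.044 y -0.002 z 4.694 F [-0.  -0.   0.9] gap 0.847 grip 0.0
```

```bash
python3 -m handwheel '[[[-0.08,-0.007,0.8,0],[0,0,0.9,0],[0,0,0.9,0],[0,0,0.9,0],[0,0,0.7,0],[0,0,0.45,0],[0,0,0.2,0],[0,0,0,0],[0,0,0,0]]]' 
python3 -m handwheel '[[[0,0,0,0],[0,0,0,0],[0,0,0,0],[0,0,0,0],[0,0,0,0],[0,0,0,0]]]' 46 70
python3 -c "
from h import *
go(.5685,-.203,.0075,1.358)"
python3 -m handwheel '[[[0,0,-0.2,0],[0,0,-0.6,0],[0,0,-0.9,0],[0,0,-0.9,0],[0,0,-0.9,0],[0,0,-0.3,0],[0,0,0,0],[0,0,0,0]]]'
python3 -c "
from h import *
go(.523,.207,.11,1.4544); p,d=grab('wrist','w11')"
```

```text
t: 37.98
tcp_pos: [0.5697, -0.204, 0.009]
tool_rot: [0.778, 0.628, 0.0, 0.001]
force: [-0.2, 0.3, -0.7]
finger_gap: 0.845
gripper_force: 0.0
t: 38.72
tcp_pos: [0.5697, -0.2041, 0.0096]
tool_rot: [0.778, 0.628, 0.0, 0.001]
force: [-0.4, 0.1, 5.4]
finger_gap: 0.633
gripper_force: 73.8
t 38.7 at [ 0.5697 -0.2041  0.0096] a 1.358 tilt 0.0016 | turn -0.001  shift x 0.032 y -0.056 z 0.083 F [-0.4  0.1  5.4] gap 0.633 grip 73.8
t: 39.72
tcp_pos: [0.5685, -0.2034, 0.1025]
tool_rot: [0.778, 0.628, -0.0, -0.001]
force: [-0.5, -0.1, -3.5]
finger_gap: 0.628
gripper_force: 74.2
t 39.7 at [ 0.5685 -0.2034  0.1025] a 1.358 tilt 0.0019 | turn -0.921  shift x 16.092 y -3.714 z -0.301 F [-0.5 -0.1 -3.5] gap 0.628 grip 74.2
```

View pics/w11.png

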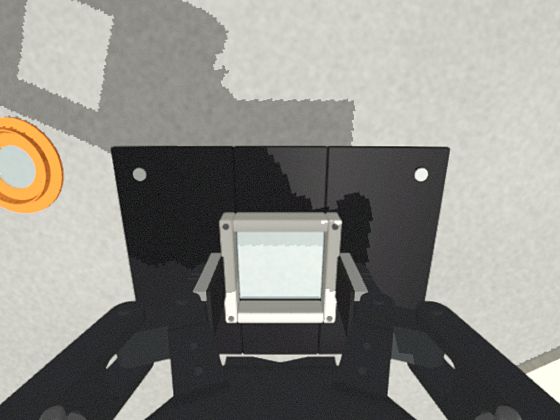

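Lid held; frame top corners (220,213),(341,213),(335,323),(225,323), screws (139.5,174.5),(421,174.5).

```bash
python3 -c "
from h import *
P=ray('wrist',[(220,213),(341,213),(335,323),(225,323)],.1139,'w11'); print(P.mean(0)); e=(P[1]+P[2]-P[0]-P[3])/2;print(np.arctan2(e[1],e[0]),np.linalg.norm(e))
P=ray('wrist',[(139.5,174.5),(421,174.5)],.1019,'w11');print(P); e=P[1]-P[0];print(np.arctan2(e[1],e[0]),np.linalg.norm(e)); n=np.array([e[1],-e[0],0])/np.linalg.norm(e); print(P.mean(0)+n*.0468)
W=cloud('wrist','w11'); q=np.vstack([W[155:210,150:410].reshape(-1,3),W[210:280,135:190].reshape(-1,3),W[210:280,370:420].reshape(-1,3)])
q=q[abs(q[:,2]-.102)<.006]; A=np.c_[q[:,:2]-q[:,:2].mean(0),np.ones(len(q))]; print(np.linalg.lstsq(A,q[:,2],rcond=None)[0])
go(.523,.207,.11,1.4544)"
```

```text
[ 0.56808476 -0.20076827  0.1139    ]
-0.2134952013622236 0.05610102683143451
[[ 0.51137754 -0.14178478  0.1019    ]
 [ 0.6440916  -0.17063356  0.1019    ]]
-0.21404560721829619 0.13581337657048487
[ 0.56779355 -0.20194117  0.1019    ]
[-0.00266951  0.00167232  0.10328955]
t 39.8 at [ 0.5685 -0.2033  0.1023] a 1.358 tilt 0.0022 | turn -0.921  shift x 16.092 y -3.713 z -0.308 F [-0.7 -0.7 -2.9] gap 0.624 grip 74.2
```

```bash
python3 -m handwheel '[[[0,0,-0.15,-0.46],[0,0,-0.15,-0.46],[0.944,-0.218,0,0],[0.944,-0.218,0,0],[0.944,-0.218,0,0],[0.944,-0.218,0,0],[0.944,-0.218,0,0],[0.944,-0.218,0,0],[0.944,-0.218,0,0],[0.944,-0.218,0,0],[0.944,-0.218,0,0],[0.944,-0.218,0,0],[0.944,-0.218,0,0],[0.944,-0.218,0,0],[0.944,-0.218,0,0],[0.944,-0.218,0,0],[0.944,-0.218,0,0],[0.944,-0.218,0,0],[0.944,-0.218,0,0],[0,0,0,0]]]'
python3 -m handwheel '[[[0,0,0.5,0],[0,0,0.6,0],[0,0,0.6,0],[0,0,0.3,0],[0,0,0.2,0],[0,0,0,0],[0,0,0,0]]]'
python3 -c "
from h import *
go(.523,.2056,.0386,1.4544)"
```

```text
t: 42.28
tcp_pos: [0.5222, 0.2081, 0.1108]
tool_rot: [0.746, 0.666, -0.0, -0.0]
force: [0.2, 0.6, -2.4]
finger_gap: 0.63
gripper_force: 74.2
t: 43.15
tcp_pos: [0.5241, 0.2056, 0.0562]
tool_rot: [0.747, 0.665, 0.0, 0.0]
force: [-0.4, 0.3, -2.2]
finger_gap: 0.633
gripper_force: 74.1
t 43.1 at [0.5241 0.2056 0.0562] a 1.454 tilt 0.0008 | turn -0.001  shift x -0.003 y -0.045 z 0.702 F [-0.4  0.3 -2.2] gap 0.633 grip 74.1
```

```bash
python3 -m handwheel '[[[0,-0.035,0.2,0],[0,0,0.2,0],[0,0,0.12,0],[0,0,0,0],[0,0,0,0]]]'
python3 -c "
from h import *
go(.523,.2056,.0386,1.4544)"
```

```text
t: 43.78
tcp_pos: [0.523, 0.2056, 0.0428]
tool_rot: [0.747, 0.665, 0.0, 0.0]
force: [-0.6, -0.3, -2.6]
finger_gap: 0.629
gripper_force: 74.2
t 43.8 at [0.523  0.2056 0.0428] a 1.454 tilt 0.0001 | turn -0.000  shift x -0.001 y 0.001 z 0.168 F [-0.6 -0.3 -2.6] gap 0.629 grip 74.2
```

```bash
python3 -m handwheel '[[[0,0,0.06,0],[0,0,0.06,0],[0,0,0.04,0],[0,0,0.01,0],[0,0,0,0],[0,0,0,0]]]'
python3 -c "
from h import *
go(.523,.2056,.0386,1.4544)"
```

```text
t: 44.52
tcp_pos: [0.5228, 0.2056, 0.0387]
tool_rot: [0.747, 0.665, -0.0, -0.0]
force: [-0.8, -0.5, -0.4]
finger_gap: 0.63
gripper_force: 74.4
t 44.5 at [0.5228 0.2056 0.0387] a 1.454 tilt 0.0000 | turn -0.000  shift x 0.001 y 0.006 z 0.003 F [-0.8 -0.5 -0.4] gap 0.63 grip 74.4
```

```bash
python3 -m handwheel '[[[0,0,0.02,0],[0,0,0,0],[0,0,0,0]]]'
python3 -m handwheel '[[[0,0,0,0],[0,0,0,0],[0,0,0,0],[0,0,0,0],[0,0,-0.3,0],[0,0,-0.9,0],[0,0,-0.9,0],[0,0,-0.9,0],[0,0,-0.9,0],[0,0,-0.4,0],[0,0,0,0],[0,0,0,0]]]' 74
python3 -c "
from h import *
go(.523,.2056,.0386,1.4544); p,d=grab('wrist','w12')
W=cloud('wrist','w12'); q=W[100:300,150:420].reshape(-1,3); q=q[abs(q[:,2]-.038)<.006]; A=np.c_[q[:,:2]-q[:,:2].mean(0),np.ones(len(q))]; print(len(q),np.linalg.lstsq(A,q[:,2],rcond=None)[0])
cv2.imwrite('pics/w12c.png',cv2.resize(p[80:320,130:430,::-1],None,fx=2,fy=2))"
```

```text
t: 44.9
tcp_pos: [0.5229, 0.2056, 0.0386]
tool_rot: [0.747, 0.665, 0.0, 0.0]
force: [-1.6, 0.0, 4.9]
finger_gap: 0.627
gripper_force: 75.0
t: 46.4
tcp_pos: [0.5223, 0.2055, 0.1449]
tool_rot: [0.747, 0.665, -0.001, -0.0]
force: [-0.0, 0.5, -0.5]
finger_gap: 0.871
gripper_force: 0.0
t 46.4 at [0.5223 0.2055 0.1449] a 1.454 tilt 0.0016 | turn -0.001  shift x 0.009 y 0.028 z 4.250 F [-0.   0.5 -0.5] gap 0.871 grip 0.0
23125 [0.00035514 0.00089821 0.03936106]
```

View pics/w12c.png

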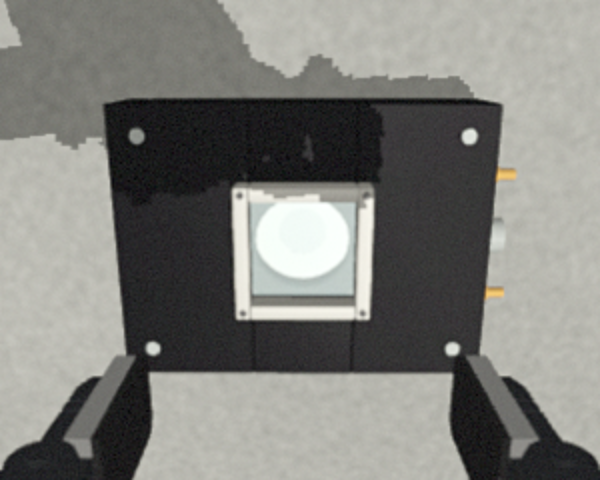

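The lid lies flat: its plane fit shows a tilt under 0.001 rad, with the plate top at about 38 mm once the roughly 1 mm depth bias is taken off. It is square on the walls, and the dish shows centred in the window.

```bash
python3 -c "
from station import sign_off; print(sign_off())"
```

```text
the job is handed in; nothing more can be done
None
```

The chamber is assembled (adapter, 50 mm dish, hold-down ring, lid) and I handed it in at about 46 s of the allowed 136 s; the last pictures showed every part seated and the lid flat, and the sign-off returned no verdict.

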